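# Weigh the round sample from the slide-lid box

## Robot

A 7-joint arm with a two-finger parallel gripper is mounted at the origin on a cart in front of the work surface, level with it; the furniture and walls round the work are solid. World frame = base frame: x ahead of the robot, y to its left, z up, the work surface at z = 0. Lengths are in m, angles in rad, forces in N, time in s.
With the tool pointing down it reaches from about 0.425 to 0.925 m from the base axis. Payload 6.8 kg.
Tool frame: the origin (TCP) lies midway between the tips of the shut fingers; the grasp point (between the pads) lies 19 mm behind it; z points along the fingers, y is the line along which they close (so a half turn about z gives the same grasp; the last joint's range is limited). The gripper opens to 85 mm and grips with 20 to 120 N. Pads are 22 mm wide; open, the fingers measure 114 mm over their backs; the gripper's body (76 mm by 85 mm) begins 54 mm behind the grasp point. The pads swing forward as they close: fully open they stand 13 mm farther back than shut.
Start: joints at [-1.365, 0.477, 0.022, 1.555, -0.011, 1.109, -0.083], TCP at [0.208, 0.642, 0.231] pointing down, gripper open.
Joint ranges: [-2.96, 2.96], [-0.34, 2.1], [-1.41, 1.46], [0.24, 2.44], [-1.37, 4.51], [0.17, 1.92], [-2.96, 2.96]. Speed limits (rad/s): [2.39, 2.39, 3.14, 3.14, 3.14, 3.14, 3.14].

## Interface

Orientations are given as a rotation vector (axis times angle).
In Python, from station import ctrl, planner, eyes gives the robot as it stands. The module is installed in compiled form; this text tells all that it offers. Calls block until the motion is done:
- ctrl.goto(position, orientation): joint-space move of the TCP to a pose.
- ctrl.move_linear(position, attitude=None, v=0.15, stop_force=None): straight line of the TCP; attitude=None keeps the orientation; v is the mean speed in m/s. With stop_force (N) it stops when the force on the tool has changed by that much, and returns True; else False.
- ctrl.move_j(angles): joint-space move.
- ctrl.gripper_to(opening, force=None): opening from 0.0 (shut) to 1.0 (fully open); force is the grip in N (None keeps the last); returns when the fingers have stopped.
- ctrl.hold(seconds).
- planner.inverse_kinematics(position, orientation): joint angles nearest the present ones, or None.
- ctrl.get_obs(): the state.
- eyes.read_camera(name): name is "side" or "top"; returns (picture, depth): 384x512x3 uint8, red, green, blue; 384x512 float32, m along the optical axis (not along the pixel's ray), 0 where there is no reading.
- eyes.camera_params(name): a dict with "fx", "fy", "cx", "cy" (pixels), "pose" (4x4, takes a point from camera to world coordinates). Camera axes: x right, y down, z forward; pixel columns grow to the right and rows downward; lengths in m; the calibration is good to about 2 mm. A picture is of the moment at which its call begins. camera_params takes no time and is no camera call.
A pose or a line that the arm cannot do raises ctrl.IKError and nothing moves.
- ctrl.finish_job(): hands the job in; it is judged then, once.
The state is a dict: "time_s": time; "q": joint angles; "joint_vel": joint speeds; "tau": joint torques, N m; "tool_pos": TCP position; "tcp_rot": TCP orientation; "contact_force": force on the tool from outside, world axes, zero at the start; "wrist_torque": the same for the moment, N m; "finger_gap": opening from 0.0 (shut) to 1.0 (fully open); "finger_force": force on a finger pad.
Only numpy, scipy, OpenCV 4.12 (cv2) and the standard library are available. Lean on these libraries where they do the work, as an engineer would, in place of code of your own. Each camera call takes 0.05 s, during which the arm holds its last target. There are 200 camera calls.

## Task

Slide the lid of the wooden sample box along its tracks until it comes off at the open end, and lay it flat on the bench, handle up, clear of the box. Then lift the round metal sample out of the box and stand it upright in the middle of the balance pan; leave the gauge block in the box and the samples on the bench where they are.

Things in the scene. Friction and masses are not known exactly. Their poses are not given: they have to be found in the camera images.
- sample_box: Pale wooden box fixed to the bench, 126 (x) x 136 (y) x 67 (z) mm, origin at the centre of its underside. Inside 98 (x) x 124 (y) mm, inner floor at z = 6 mm; a divider along x, its top at z = 18 mm, parts it into two compartments centred at y = +31 and -31 mm. The long walls carry the lid's tracks, closed at the +y end: the lid slides out towards the box's -y, to the robot's right.
- open_end (a point): Middle of the box's open (-y) end, 68 mm from its origin along -y, at the height of the ledges that the lid rests on (56 mm above the bench); axes as the box's. The end wall below it is 54 mm high. The lid lies under lips (63 to 67 mm high, at x = +-49 to +-63 mm), with 3 mm play to each side and 2 mm upward.
- lid: Loose plywood lid, 110 (x) x 128 (y) x 5 mm, 100 g, origin at the centre of its underside, axes parallel to the box's when shut. Amid its top stands a wooden rib handle, 44 mm along x, 12 mm thick along y, its top 29 mm above the lid's underside. It starts shut or up to 10 mm open, and is off the tracks once its origin is over 132 mm from the box's along the box's -y.
- round_sample: The sample to weigh: plain upright steel-grey cylinder, 34 mm in diameter, 45 mm high, about 0.2 kg, origin at the centre of its underside, axis z. Stands on the floor of one of the two compartments, under the lid (which compartment varies).
- gauge_block: Ground steel block, 24 x 40 x 25 mm high, origin at the centre of its underside, in the other compartment. It stays there.
- pan (a point): Centre of the top of the round steel pan (90 mm in diameter) of a flat white bench balance that is fixed to the bench on the robot's left; z up. The pan's top lies 38 mm above the bench, the balance's case (140 x 100 mm) is 27 mm high. The pan does not move.
- disc_sample: Bystander on the bench far to the right of the box: flat round metal sample, 38 mm in diameter, 16 mm high, origin at the centre of its underside.
- short_sample: Bystander on the bench behind the box: round metal sample, 36 mm in diameter, 28 mm high, origin at the centre of its underside.
Not all that is in view belongs to the job. Of the things that look like the sample_box, the larger one is meant.

How it is judged:
On the way:
1. the lid has been slid off the open end of the tracks (y of lid in the frame of sample_box below -0.13 m and angle between lid's own z axis and vertical below 0.35 rad), for 0.1 s.
At the end, for the whole second after the job is handed in: The lid lies flat on the bench (within 6 degrees), handle up, not touching the box; the round sample stands upright on the pan (within 9 degrees), its centre within 25 mm of the pan's centre; both at rest (z of lid in the frame of sample_box below 0.008 m and angle between lid's own z axis and vertical below 0.1 rad and linear speed of each of lid, round_sample below 0.02 m/s and contact force between lid and sample_box below 0.1 N and horizontal distance between round_sample and pan below 0.025 m and z of round_sample in the frame of pan between -0.006 and 0.006 m and angle between round_sample's own z axis and vertical below 0.15 rad).
It fails at once if the gauge block is moved more than 30 mm (distance of gauge_block from where it was at the start of the episode above 0.03 m).
It fails at once if the flat sample on the bench is moved more than 30 mm (distance of disc_sample from where it was at the start of the episode above 0.03 m).
It fails at once if the short sample on the bench is moved more than 30 mm (distance of short_sample from where it was at the start of the episode above 0.03 m).
It also fails if it takes over 61 s, if anything falls off the work surface, if the arm or the gripper's body presses on something with over 40 N, if the wrist force passes 120 N, or if a joint passes its speed limit or range.

## Working session

There is one attempt and no reset: what is moved stays moved. The work goes in short steps, each a Python script; the robot and the scene stay as the last script left them, time stands still between calls to the robot, and variables do not carry over. Pictures are saved under pics/ and viewed, at most 10 in all, crops included, and the job is handed in when it is done.

```bash
mkdir -p pics; cat > h.py <<'E'
from station import ctrl, planner, eyes
import numpy as np, cv2
def world(name, depth):
    c=eyes.camera_params(name); v,u=np.indices(depth.shape)
    P=np.stack([(u-c['cx'])/c['fx']*depth,(v-c['cy'])/c['fy']*depth,depth],-1)
    T=np.array(c['pose']); W=P@T[:3,:3].T+T[:3,3]; W[depth<=0]=np.nan
    return W
E
python3 - <<'E'
from h import *
ims=[]
for n in ("top","side"):
    p,d=eyes.read_camera(n); np.savez(f"{n}0.npz",p=p,d=d); cv2.imwrite(f"pics/{n}0.png",cv2.cvtColor(p,cv2.COLOR_RGB2BGR))
    c=eyes.camera_params(n); print(n,np.round(c['pose'],3).tolist(),c['fx'],(d>0).mean())
o=ctrl.get_obs(); print(o)
E
```

```text
top [[0.02, -0.995, 0.098, 0.401], [-1.0, -0.018, 0.022, -0.088], [-0.02, -0.099, -0.995, 0.916], [0.0, 0.0, 0.0, 1.0]] 353.46069102264715 0.9957987467447916
side [[0.943, -0.121, 0.311, 0.203], [-0.334, -0.367, 0.868, -0.903], [0.009, -0.922, -0.386, 0.414], [0.0, 0.0, 0.0, 1.0]] 361.180344914461 0.9959259033203125
{'time_s': 0.1, 'q': array([-1.36510116,  0.47773686,  0.02233082,  1.55632696, -0.01149945,
        1.10928565, -0.08310354]), 'joint_vel': array([-0.00121119, -0.00204046, -0.00066527, -0.00249178,  0.00027695,
        0.00107191,  0.00057421]), 'tau': array([ 4.38554707e-03, -5.97764289e+01,  1.61360878e+00, -2.81956279e+01,
        1.28063301e-02,  5.02771174e-03, -3.63557581e-05]), 'tool_pos': array([0.20819504, 0.64154534, 0.23042049]), 'tcp_rot': array([-4.90823517e-01, -3.10286972e+00,  2.54878370e-03]), 'contact_force': array([-0.19211657, -0.77312903, -0.29530503]), 'wrist_torque': array([ 0.00412633,  0.02613317, -0.02516987]), 'finger_force': 0.0, 'finger_gap': 1.0040079886030746}
```

View pics/top0.png

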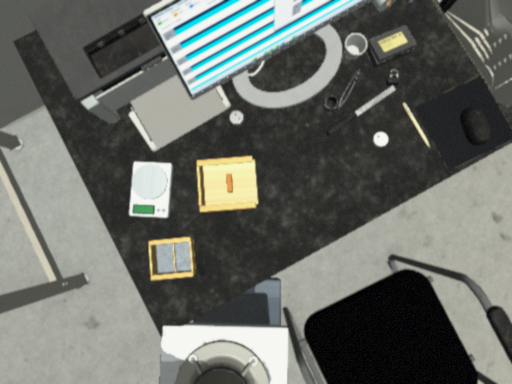

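View pics/side0.png

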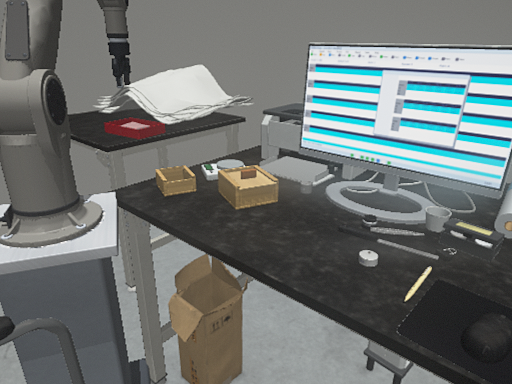

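The top view shows the box at about (228,184) with its handle at (229,183). The pan is at (151,182), the disc at (381,139), the short sample at (236,118), and a small decoy box at (172,258). The monitor stands behind the box.

```bash
python3 - <<'E'
from h import *
z=np.load("top0.npz");p,d=z['p'],z['d'];W=world("top",d);Z=W[...,2]
hsv=cv2.cvtColor(p,cv2.COLOR_RGB2HSV)
def roi(u0,u1,v0,v1):
    m=np.zeros(Z.shape,bool);m[v0:v1,u0:u1]=1;return m
def rect(m,t):
    P=W[m][:,:2]; r=cv2.minAreaRect((P*1000).astype(np.float32)); print(t,m.sum(),np.round(W[m].mean(0),4),np.round(r,1) if 0 else r,'z',np.round(np.percentile(W[m][:,2],[5,50,95]),4))
b=roi(190,265,148,220)
rect(b&(Z>.035)&(Z<.075),'box')
rect(b&(Z>.0625)&(Z<.072),'lips')
rect(b&(Z>.0765),'handle')
rect(b&(Z>.056)&(Z<.0625),'lid')
rect(roi(125,178,155,222)&(Z>.033)&(Z<.05),'pan')
rect(roi(125,178,155,222)&(Z>.018)&(Z<.032),'case')
rect(roi(225,248,105,130)&(Z>.02)&(Z<.035),'short')
rect(roi(370,392,128,150)&(Z>.01)&(Z<.03),'disc')
rect(roi(145,200,230,285)&(Z>.02),'decoy')
rect(roi(270,300,160,200),'bench')
# nearby heights on bench grid
for v in range(100,240,12): print(v,(Z[v,190:400:12]*1000).astype(int))
cv2.imwrite("pics/crop0.png",cv2.resize(cv2.cvtColor(p[145:225,120:280],cv2.COLOR_RGB2BGR),None,fx=5,fy=5,interpolation=cv2.INTER_CUBIC))
E
```

```text
box 2864 [ 0.5026 -0.0037  0.0625] ((503.5569152832031, -3.0816802978515625), (126.28211212158203, 141.78857421875), 5.654435634613037) z [0.0586 0.0621 0.0686]
lips 1236 [ 0.5017 -0.      0.0657] ((503.56378173828125, -2.9265289306640625), (126.24734497070312, 141.50672912597656), 5.627756595611572) z [0.0627 0.066  0.0692]
handle 98 [ 0.5034 -0.0104  0.0851] ((503.4828796386719, -10.100873947143555), (42.858394622802734, 11.996583938598633), 5.5813798904418945) z [0.0813 0.0856 0.0877]
lid 1539 [ 0.5046 -0.009   0.0608] ((498.9677734375, -4.7731170654296875), (116.69452667236328, 139.32249450683594), 5.767280101776123) z [0.0587 0.0609 0.0623]
pan 977 [0.5082 0.1958 0.0383] ((508.14886474609375, 196.0236053466797), (88.44744873046875, 86.78694915771484), 89.96739196777344) z [0.0358 0.0382 0.0409]
case 1145 [0.4724 0.1913 0.0271] ((490.67681884765625, 196.485107421875), (100.36028289794922, 140.03543090820312), 88.247314453125) z [0.0234 0.0273 0.0302]
short 151 [ 0.68   -0.0187  0.028 ] ((681.1053466796875, -18.635133743286133), (35.77365493774414, 31.37912368774414), 2.1478977203
[... 610 characters left out ...]
  0  1]
124 [18 -2  0  3 16  3  1  1  1 -1  1  0 12  2  1  0  0  0]
136 [ 1  2  0  0  0 -1 -1 -2  1  0  0  1  3  0 -1  3 14  0]
148 [4 2 1 3 0 3 0 0 0 1 0 0 0 3 1 4 1 3]
160 [ 0 66 67 66 66 70  0  0  0  1  0  1  2 -2 -1  0  2  1]
172 [ 2 21 61 60 61 60  1  0  0  2  2  0  0  2  2  0 -2  1]
184 [ 0 34 63 62 61 61  1  0  1 -1  1  1  0  0  0  0  2 -1]
196 [ 0 45 60 61 62 60  1  0  1  0  1  0  2  0 -2  2  0  0]
208 [   1   69   68   67   62   17    0    0    0    3   -1    1   -3    1
    1    1    0 -777]
220 [   0    0   -3    0    2    0    2    1    2    0    0    0    1    2
    1    2 -775 -780]
232 [   3    1   -1    0    0    0    2    1    0    1    0    2    0    0
 -776 -780 -780 -771]
```

View pics/crop0.png

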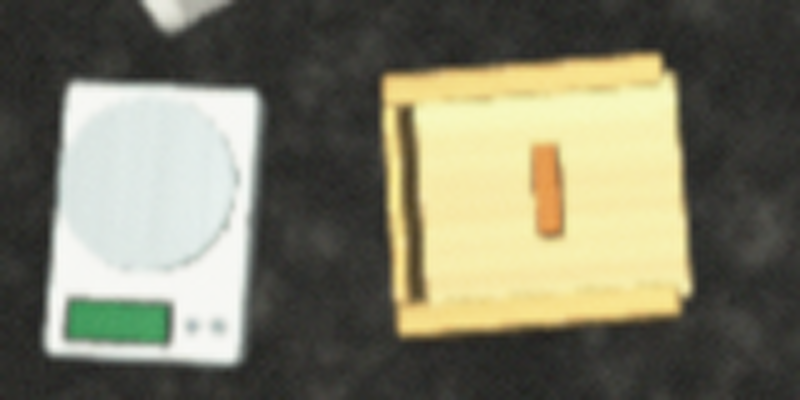

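The crop shows the handle at about (547,190), roughly 10 mm open, with the open end on the right and a yaw of about +5.6°. Next I'll go above the handle.

```bash
cat >> h.py <<'E'
from scipy.spatial.transform import Rotation as R
YAW=np.radians(5.6); BOX=np.array([.5033,-.0002,0]); XB=np.array([np.cos(YAW),np.sin(YAW),0]); YB=np.array([-np.sin(YAW),np.cos(YAW),0])
def down(yaw,s=1):
    y=s*np.array([-np.sin(yaw),np.cos(yaw),0]); z=np.array([0,0,-1.]); return R.from_matrix(np.c_[np.cross(y,z),y,z]).as_rotvec()
def st(t=''):
    o=ctrl.get_obs(); print(t,round(o['time_s'],2),'p',np.round(o['tool_pos'],4),'F',np.round(o['contact_force'],1),'gap',round(o['finger_gap'],3),'ff',round(float(o['finger_force']),1))
    return o
E
python3 - <<'E'
from h import *
H=np.array([.5034,-.0102,0])
for s in (1,-1):
    for tgt in (H+[0,0,.16],H+[0,0,.063],H-.21*YB+[0,0,.02],np.array([.508,.196,.15])):
        q=planner.inverse_kinematics(tgt,down(YAW,s)); print(s,None if q is None else np.round(q,2))
E
```

```text
1 [-0.51  0.31  0.49  2.06 -0.19  0.82  1.76]
1 [-0.37  0.46  0.33  2.11 -0.25  0.61  1.81]
1 [ 0.01  0.62  0.36  1.98 -0.37  0.61  2.29]
1 [-0.64  0.36  0.19  1.96 -0.09  0.83  1.27]
-1 [-0.89  0.44  1.    2.08 -0.49  0.88 -1.08]
-1 [-0.7   0.57  0.77  2.13 -0.63  0.68 -0.97]
-1 [-0.21  0.7   0.67  1.99 -0.69  0.68 -0.57]
-1 [-1.02  0.43  0.69  1.98 -0.36  0.85 -1.61]
```

```bash
python3 - <<'E'
from h import *
H=np.array([.5034,-.0102,0])
ctrl.goto(H+[0,0,.17],down(YAW)); st('above')
ctrl.gripper_to(.45,40)
print(ctrl.move_linear(H+[0,0,.064],v=.1,stop_force=12)); st('down')
ctrl.gripper_to(0,50); o=st('grip')
p,d=eyes.read_camera("side"); cv2.imwrite("pics/s1.png",cv2.resize(cv2.cvtColor(p[130:230,170:320],cv2.COLOR_RGB2BGR),None,fx=4,fy=4))
E
```

```text
above 2.64 p [ 0.5037 -0.0093  0.17  ] F [-0.9 -0.9 -0.2] gap 1.0 ff 0.0
False
down 4.38 p [ 0.5039 -0.0102  0.0645] F [0.1 0.5 0.1] gap 0.451 ff 0.0
grip 4.72 p [ 0.5039 -0.0101  0.0646] F [-1.3  0.1  5.8] gap 0.132 ff 49.5
```

View pics/s1.png

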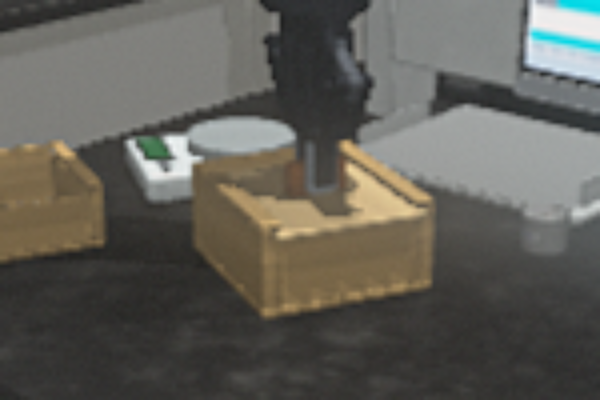

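The fingers hold the handle (gap about 11 mm, at crop pixel (318,180)). Now I'll slide the lid.

```bash
python3 - <<'E'
from h import *
p0=ctrl.get_obs()['tool_pos']+[0,0,.0008]
ctrl.move_linear(p0,v=.02)
hit=False
for s in (.04,.08,.12,.15):
    hit=ctrl.move_linear(p0-s*YB,v=.06,stop_force=20); st(f'{s} {hit}')
    if hit: break
if not hit:
    ctrl.hold(.2); t=p0-.16*YB; ctrl.move_linear(t+[0,0,.012],v=.06); st('off')
    p,d=eyes.read_camera("side"); cv2.imwrite("pics/s2.png",cv2.cvtColor(p,cv2.COLOR_RGB2BGR)[110:290,130:370].repeat(3,0).repeat(3,1))
E
```

```text
0.04 False 5.84 p [ 0.5078 -0.0497  0.0654] F [ 0.4 -0.4 -0.6] gap 0.134 ff 48.7
0.08 False 6.66 p [ 0.5117 -0.0895  0.0654] F [-0.2  0.9  0.1] gap 0.127 ff 48.7
0.12 False 7.47 p [ 0.5156 -0.1293  0.0654] F [ 0.   0.1 -1.9] gap 0.128 ff 48.7
0.15 False 8.12 p [ 0.5185 -0.1595  0.0654] F [-0.7  0.5 -1.4] gap 0.13 ff 48.7
off 8.73 p [ 0.5199 -0.1698  0.078 ] F [-0.1  0.  -1. ] gap 0.13 ff 48.7
```

View pics/s2.png

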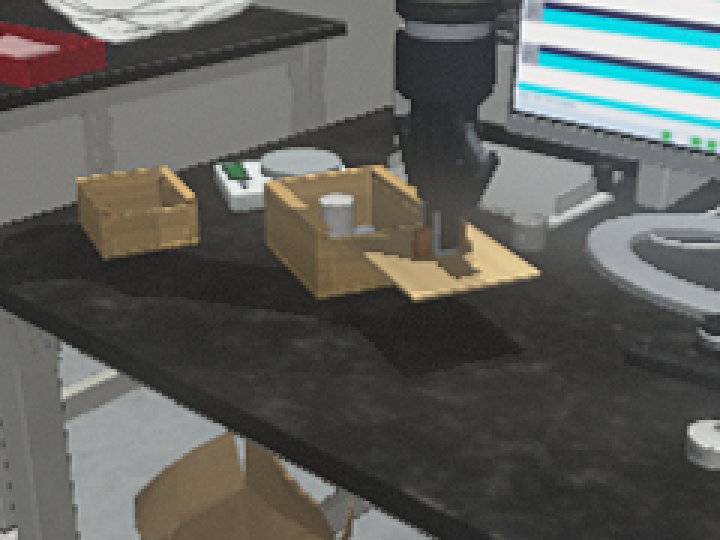

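The lid is level in the gripper and off the tracks. The round sample shows in the +y compartment at view pixel (337,215). Next I'll lay the lid down.

```bash
python3 - <<'E'
from h import *
p0=np.array([.5039,-.0101,0])-.225*YB
ctrl.move_linear(p0+[0,0,.078],v=.12)
ctrl.move_linear(p0+[0,0,.012],v=.08)
print(ctrl.move_linear(p0+[0,0,.0075],v=.015,stop_force=5)); st('low')
ctrl.gripper_to(.4); ctrl.hold(.2); st('rel')
ctrl.move_linear(p0+[0,0,.18],v=.2)
p,d=eyes.read_camera("top"); np.savez("top1.npz",p=p,d=d)
W=world("top",d);Z=W[...,2]
cv2.imwrite("pics/t1.png",cv2.resize(cv2.cvtColor(p[125:245,120:360],cv2.COLOR_RGB2BGR),None,fx=3.3,fy=3.3,interpolation=cv2.INTER_CUBIC))
m=np.zeros(Z.shape,bool);m[155:215,195:262]=1
L=np.array([(W-BOX)@XB,(W-BOX)@YB]); ins=m&(abs(L[0])<.047)&(abs(L[1])<.06)
for t,a,b in (('round',.042,.062),('block',.026,.038)):
    k=ins&(Z>a)&(Z<b); k=cv2.morphologyEx(k.astype(np.uint8),cv2.MORPH_OPEN,np.ones((3,3),np.uint8))>0
    P=W[k]; print(t,k.sum(),P.mean(0).round(4),cv2.minEnclosingCircle((P[:,:2]*1000).astype(np.float32)),'local',L[:,k].mean(1).round(4),np.percentile(P[:,2],[5,50,95]).round(3))
E
```

```text
True
low 10.77 p [ 0.5264 -0.2342  0.0087] F [-0.6  0.9  5.1] gap 0.129 ff 49.5
rel 11.32 p [ 0.5255 -0.2338  0.0077] F [-0.2  0.4  0.9] gap 0.397 ff 0.0
round 143 [0.498  0.0322 0.0511] ((498.77813720703125, 31.92579460144043), 16.731645584106445) local [-0.0021  0.0327] [0.048 0.051 0.054]
block 146 [ 0.5091 -0.0316  0.0314] ((507.9136657714844, -31.485198974609375), 21.05629539489746) local [ 0.0027 -0.0318] [0.029 0.031 0.034]
```

View pics/t1.png

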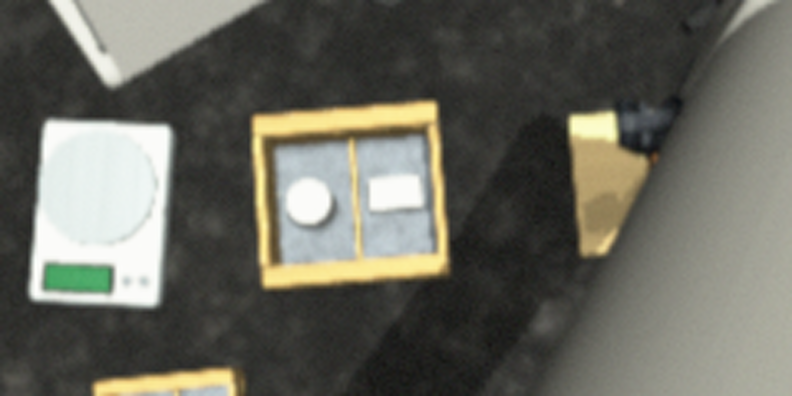

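The lid lies flat to the right. The round sample is at view pixel (310,200), which is (0.498, 0.032) in the world, and the gauge block is at (396,193). I'll grip along the box's x with a partial opening.

```bash
python3 - <<'E'
from h import *
S=np.array([.4984,.032,0])
qs=[]
now=ctrl.get_obs()['q']
for y in (YAW-np.pi/2,YAW+np.pi/2):
    q=planner.inverse_kinematics(S+[0,0,.15],down(y)); print(None if q is None else np.round(q,2)); qs.append((9 if q is None else abs(q[6]),y))
y=min(qs)[1]
ctrl.goto(S+[0,0,.15],down(y)); ctrl.gripper_to(.6,40); st('above')
hit=ctrl.move_linear(S+[0,0,.019],v=.08,stop_force=8); st(f'down {hit}')
if not hit:
    ctrl.gripper_to(0,45); o=st('grip')
    if o['finger_gap']>.3:
        p=o['tool_pos']; ctrl.move_linear(p+[0,0,.11],v=.12); st('lift')
        np.save('lift.npy',[y,p[2]])
E
```

```text
[-0.84  0.38  0.81  2.09 -0.38  0.82  0.29]
[ 0.14  0.32 -0.38  2.03  0.16  0.82  2.9 ]
above 14.35 p [0.4985 0.0317 0.1501] F [0.5 0.2 0.4] gap 0.599 ff 0.0
down True 15.87 p [0.4984 0.032  0.0211] F [-0.9  0.8  8.9] gap 0.601 ff 3.8
```

Contact at z=0.021 is most likely a knuckle on a lip or the sample rim. The grasp height is already enough, so I'll back off slightly and close.

```bash
python3 - <<'E'
from h import *
p=ctrl.get_obs()['tool_pos'].copy(); p[2]=.023
ctrl.move_linear(p,v=.03); st('back')
im,d=eyes.read_camera("side"); cv2.imwrite("pics/s3.png",cv2.resize(cv2.cvtColor(im[130:230,170:320],cv2.COLOR_RGB2BGR),None,fx=5,fy=5,interpolation=cv2.INTER_CUBIC))
E
```

```text
back 16.12 p [0.4987 0.0321 0.0233] F [ 0.1  0.6 -0. ] gap 0.6 ff 0.0
```

View pics/s3.png

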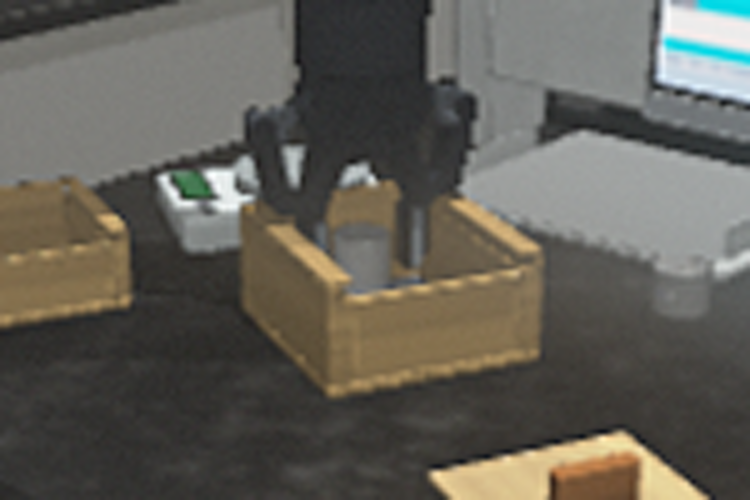

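The fingers straddle the sample (362,255), with the knuckles close to the lips. I'll close, lift and carry it to the pan.

```bash
python3 - <<'E'
from h import *
ctrl.gripper_to(0,45); o=st('grip')
z0=o['tool_pos'][2]
if o['finger_gap']>.3:
    p=o['tool_pos']; ctrl.move_linear(p+[0,0,.09],v=.1); o=st('lift')
    if o['finger_gap']>.3:
        P=np.array([.5083,.196,0]); zt=z0+.032
        ctrl.move_linear(P+[0,0,z0+.09],v=.15)
        ctrl.move_linear(P+[0,0,zt+.008],v=.1); st('near')
        print(z0,ctrl.move_linear(P+[0,0,zt-.003],v=.015,stop_force=4)); st('low')
        im,d=eyes.read_camera("side"); cv2.imwrite("pics/s4.png",cv2.resize(cv2.cvtColor(im[130:230,170:320],cv2.COLOR_RGB2BGR),None,fx=5,fy=5,interpolation=cv2.INTER_CUBIC))
E
```

```text
grip 16.46 p [0.4984 0.032  0.0231] F [-1.6 -0.1  4.4] gap 0.382 ff 44.4
lift 17.51 p [0.4979 0.0321 0.1126] F [-0.  -0.1 -2.3] gap 0.382 ff 44.8
near 19.4 p [0.5086 0.1957 0.0632] F [ 0.6  0.3 -2.8] gap 0.388 ff 44.8
0.02311119941127128 True
low 19.96 p [0.5083 0.1961 0.0551] F [-1.1 -0.3  6.1] gap 0.383 ff 45.5
```

View pics/s4.png

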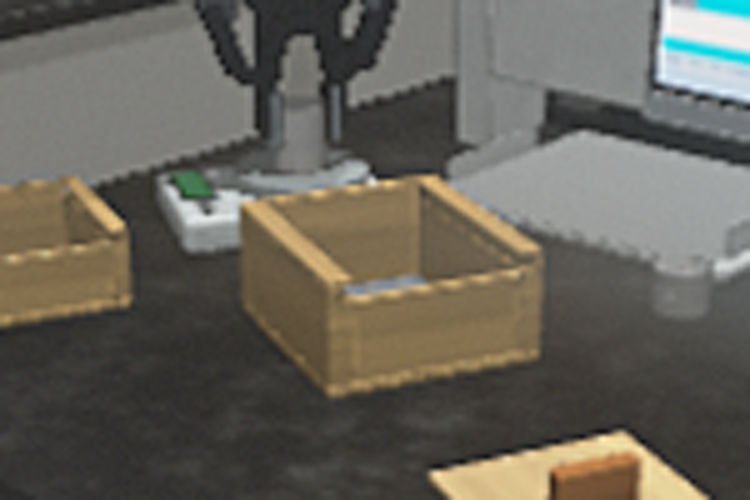

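The sample stands upright on the pan at (302,140), and contact came at the expected height. I'll release it and check.

```bash
python3 - <<'E'
from h import *
ctrl.gripper_to(.62); ctrl.hold(.2); p=st('rel')['tool_pos']
ctrl.move_linear(p+[0,0,.12],v=.12)
ctrl.goto([.50,-.05,.3],down(YAW)); ctrl.hold(.3); st()
p,d=eyes.read_camera("top"); W=world("top",d);Z=W[...,2]
cv2.imwrite("pics/t2.png",cv2.resize(cv2.cvtColor(p[125:245,120:360],cv2.COLOR_RGB2BGR),None,fx=3.3,fy=3.3,interpolation=cv2.INTER_CUBIC))
m=np.zeros(Z.shape,bool);m[150:225,120:180]=1
k=m&(Z>.076)&(Z<.09); print(k.sum(),W[k].mean(0) if k.any() else '',cv2.minEnclosingCircle((W[k][:,:2]*1000).astype(np.float32)))
m[:]=0;m[145:225,275:350]=1;k=m&(Z>.002)&(Z<.009);print('lid',k.sum(),np.median(Z[k]),W[k].max(0))
E
```

```text
rel 20.54 p [0.5073 0.1958 0.0543] F [0.7 0.1 0.6] gap 0.615 ff 0.0
 23.53 p [ 0.5    -0.0496  0.2998] F [-0.1 -0.  -0.2] gap 0.615 ff 0.0
8 [0.50922116 0.21049392 0.08262077] ((509.1885986328125, 210.70870971679688), 7.271646022796631)
lid 2679 0.004855409255739795 [ 0.61617234 -0.12226111  0.00899213]
```

View pics/t2.png

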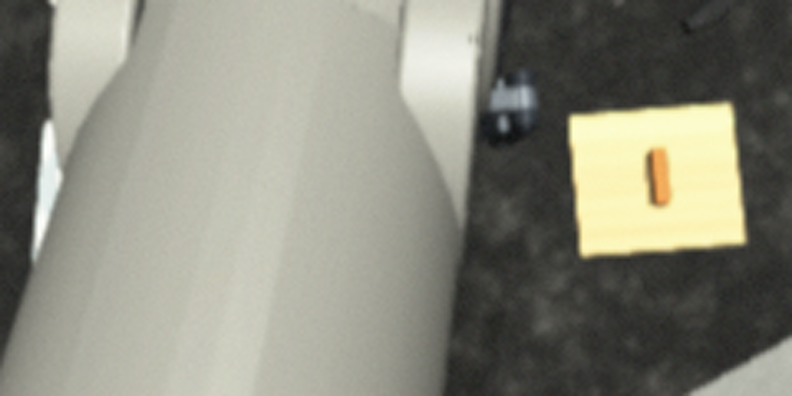

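The lid lies flat with its handle up at (658,177), but the arm hides the balance. I'll move aside and check the pan before handing in.

```bash
python3 - <<'E'
from h import *
ctrl.goto([.48,-.25,.3],down(YAW)); ctrl.hold(.3)
p,d=eyes.read_camera("top"); W=world("top",d);Z=W[...,2]
m=np.zeros(Z.shape,bool);m[150:225,120:180]=1
k=m&(Z>.076)&(Z<.09); print(k.sum()); c=cv2.minEnclosingCircle((W[k][:,:2]*1000).astype(np.float32)); print(c,np.median(Z[k]))
if k.sum()>80 and np.hypot(c[0][0]-508.2,c[0][1]-196)<12: print('finish',ctrl.finish_job())
E
```

```text
160
((509.1575012207031, 195.83419799804688), 16.96259880065918) 0.0832473228029158
the job is handed in; nothing more can be done
finish None
```

The job is handed in. The lid lies flat on the bench, handle up and clear of the box. The round sample stands about 1 mm from the pan's centre by the last camera check. The gauge block and bench samples were left alone, though I did not measure them again at the end.

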